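# Open the incubator chamber for the waiting dish

### The arm

A 6-joint arm with a two-finger parallel gripper is mounted at the origin on the work surface. World frame = base frame: x ahead of the robot, y to its left, z up, the work surface at z = 0. Lengths are in m, angles in rad, forces in N, time in s.
With the tool pointing down it reaches from about 0.2 to 0.875 m from the base axis. Payload 3.4 kg.
Tool frame: the origin (TCP) lies between the finger pads; the fingertips stand 19 mm ahead of it and the grasp point (between the pads) is the TCP; x points along the fingers, y is the direction in which the jaws open and shut, and the axes are right-handed (so a half turn about x gives the same grasp; the last joint's range is limited). The gripper opens to 94 mm and grips with 3 to 60 N. Pads are 16 mm wide; open, the fingers measure 119 mm over their backs; the gripper's body (75 mm by 177 mm) begins 78 mm behind the grasp point.
Start: joints at [1.211, 0.276, 1.505, -0, 1.361, -0.121], TCP at [0.136, 0.559, 0.224] pointing down, gripper open.
Joint ranges: [-2.89, 2.89], [-0.75, 2.08], [0.22, 2.7], [-1.18, 4.32], [0.11, 2.71], [-2.7, 2.7]. Speed limits (rad/s): [2.57, 2.57, 3.14, 3.14, 3.14, 3.14].

### API

Orientations are given as a rotation vector (axis times angle).
In Python, from plant import robot gives the robot as it stands.
- The arm moves only by the tool drive_tool, never from a script. Its argument "plan" is text: rows parted by semicolons, each of 5 numbers parted by spaces: the gripper's target within -1 to 1 (fully open at 1, half-way at 0, shut at -1), then the shift along the tool's x, y, z in cm, then the turn about the tool's x in degrees. In form: hand dx dy dz twist; .... A call has 1 to 12 rows; each row is the pose to reach, as a shift and turn from the pose commanded when the call began, along the tool's axes at that moment; what a row does not reach only later rows make up. A row lasts 1/12 s, in which the tool goes at most 41.7 mm and 7.16 degrees, less where a joint would pass 70% of its speed; a pose out of reach is approached as far as the arm can. A call with a gripper value outside its range is refused whole. The fingers move at their own pace and stop on an object; "squeeze" is the grip in N (left out, the last holds). Time passes only in rows, so rows that repeat a pose let the fingers close. It gives the time, the measured TCP pose, the force and the opening at its end, in the units of the state.
- robot.sense(): the state, without advancing time (a new reading comes with each control period).
- robot.get_image(name): name is "scene" or "top"; returns a dict with "pixels" (420x560x3 uint8, red, green, blue), "K" (3x3 intrinsics, pixels), "position" and "attitude" of the camera in the world. Camera axes: x right, y down, z forward; pixel columns grow to the right and rows downward; lengths in m; the calibration is good to about 2 mm. A picture is of the moment at which its call begins. There is no depth.
- robot.hand_in(): hands the job in, once; it reports no verdict.
The state is a dict: "time_s": time; "joint_pos": joint angles; "dq": joint speeds; "joint_efforts": joint torques, N m; "eef_pos": TCP position; "tcp_rot": TCP orientation; "wrist_force": force on the tool from outside, world axes, zero at the start; "torque": the same for the moment, N m; "width": finger opening in m.
Only numpy, scipy, OpenCV 4.12 (cv2) and the standard library are available. Lean on these libraries where they do the work, as an engineer would, in place of code of your own. Each camera call takes 0.05 s, during which the arm holds its last target. There are 200 camera calls.

### The job

A round culture dish is waiting on the front ledge of the benchtop incubator: open the chamber directly behind it. Press the front of that chamber's lid down with a fingertip until the touch catch lets go, take the finger away so that the lid springs ajar, then put a fingertip under its front edge and push it up until it stands fully open, and let go. Do not grip or lift anything, keep the other chamber shut, and leave the dish and everything else on the incubator and bench where they are.

Things in the scene. Friction and masses are not known exactly. Their poses are not given: they have to be found in the camera images.
- incubator: fixed white benchtop incubator, 340 (x) x 460 mm (y). Origin: centre of its underside, on the bench; x points from its front (towards the robot) to its rear, y to its left, z up. Front ledge x = -170 to -85 mm, 80 mm high; behind it the deck, 100 mm high, with two chambers (y = +115, -115 mm), each under a flat rear-hinged lid 168 mm deep, 180 mm wide, top 126 mm high. Rear 124 mm high
- lid_left (a joint): hinge angle of the left lid (rad): 0 shut and held by its catch, negative while its front is pressed below that (end stop -0.042), about 0.5 when it has sprung ajar, 1.3 fully open against its stop. Off its catch it stays about where it is left, under 2 N at the lip swings it, and past about 1.2 its strut carries it to the stop
- lid_left_hinge (a point): middle of the left lid's hinge axis, at its rear edge; in the incubator's frame at x = +75 mm, y = +115 mm, z = 110 mm. Turns with the lid; its axes are parallel to the incubator's while the lid is shut. The lid opens about this point's +y axis: its front rises and goes back towards +x
- lid_left_press (a point): point on top of the left lid, above the touch catch: mid-width, 23 mm behind its front edge, 145 mm in front of the hinge axis, 126 mm above the bench when shut. Turns with the lid. Pressed straight down here 4 to 6 mm (stop at 6 mm) the catch lets go, at about 7 N; when the finger rises, the lid springs up behind it. Once tripped the catch does not take hold again
- lid_left_lip (a point): lower front edge of the left lid (rounded, radius 6 mm), mid-width: 168 mm in front of the hinge axis and 4 mm below it. Turns with the lid. Lid ajar, it stands about 75 mm higher than when shut, with free space under it
- lid_left_frame: white frame of the left lid, 170 x 180 x 12 mm: its underside, lip and edges. Origin on the hinge axis, like lid_left_hinge
- lid_left_panel: raised grey panel that forms the top of the left lid, 156 x 168 x 8 mm. Origin on the hinge axis, like lid_left_hinge
- lid_right (a joint): hinge angle of the right lid (rad): 0 shut and held by its catch, negative while its front is pressed below that (end stop -0.042), about 0.5 when it has sprung ajar, 1.3 fully open against its stop. Off its catch it stays about where it is left, under 2 N at the lip swings it, and past about 1.2 its strut carries it to the stop
- lid_right_hinge (a point): middle of the right lid's hinge axis, at its rear edge; in the incubator's frame at x = +75 mm, y = -115 mm, z = 110 mm. Turns with the lid; its axes are parallel to the incubator's while the lid is shut. The lid opens about this point's +y axis: its front rises and goes back towards +x
- lid_right_press (a point): point on top of the right lid, above the touch catch: mid-width, 23 mm behind its front edge, 145 mm in front of the hinge axis, 126 mm above the bench when shut. Turns with the lid. Pressed straight down here 4 to 6 mm (stop at 6 mm) the catch lets go, at about 7 N; when the finger rises, the lid springs up behind it. Once tripped the catch does not take hold again
- lid_right_lip (a point): lower front edge of the right lid (rounded, radius 6 mm), mid-width: 168 mm in front of the hinge axis and 4 mm below it. Turns with the lid. Lid ajar, it stands about 75 mm higher than when shut, with free space under it
- lid_right_frame: white frame of the right lid, 170 x 180 x 12 mm: its underside, lip and edges. Origin on the hinge axis, like lid_right_hinge
- lid_right_panel: raised grey panel that forms the top of the right lid, 156 x 168 x 8 mm. Origin on the hinge axis, like lid_right_hinge
- dish: round closed culture dish, 57 mm across, 15 mm high, origin centre of its underside, standing on the ledge in front of the left (y > 0 in the incubator's frame) or the right chamber, within 20 mm of the chamber's middle; marks the chamber to open. Not to be moved
- four_well: square four-well dish, 52 x 52 x 15 mm, origin centre of its underside, on the ledge in front of the other chamber. Not to be moved
- vial: small capped vial, 22 mm across, 48 mm high, origin centre of its underside, on the deck between the two lids. Not to be moved
- media_bottle: bottle, 60 mm across, 130 mm high, origin centre of its underside, on the bench left of the incubator. Not to be moved
- tip_box: pipette tip box, 77 x 127 x 77 mm, origin centre of its underside, on the bench right of the incubator. Not to be moved
- tube_rack: tube rack, 60 x 160 mm, 102 mm high with its tubes, origin centre of its underside, on the bench left of the incubator. Not to be moved
- marker: marker pen, 130 mm long, 14 mm thick, lying on the bench right in front of the incubator, origin under its middle. Not to be moved

How it is judged:
By the outcome, as a careful person would: the job done as asked, in the order asked, and still so for the second after the job is handed in, with the robot touching nothing.
It also fails if it takes over 48 s, if anything falls off the work surface, if the arm or the gripper's body presses on something with over 40 N, if the wrist force passes 120 N, or if a joint passes its speed limit or range.

## Working session

There is one attempt and no reset: what is moved stays moved. The work goes in short steps, Python scripts to look and compute and a tool call to move; the robot and the scene stay as the last step left them, time stands still between calls to the robot, and variables do not carry over. Pictures are saved under pics/ and viewed, about 8 in all and at most 12, crops included, and the job is handed in when it is done.

Besides the shell and the picture viewer there is one more tool, called after ">>>" as name(argument=value, ...) on one line, values as JSON. drive_tool: Moves the arm, as the interface text tells. Its arguments: {"type":"object","properties":{"plan":{"type":"string"},"squeeze":{"type":"number"}},"required":["plan"]}

```bash
mkdir -p pics; ls; python3 - <<'E'
from plant import robot
import cv2,numpy as np
for n in("scene","top"):
    d=robot.get_image(n); cv2.imwrite(f"pics/{n}0.png",d["pixels"][:,:,::-1]); print(n,d["K"],d["position"],d["attitude"])
    np.savez(f"{n}0.npz",**d)
print(robot.sense())
E
```

```text
pics
scene [[539.4164894    0.         284.44156085]
 [  0.         539.4164894  203.40522548]
 [  0.           0.           1.        ]] [ 1.15941126 -0.96665898  1.20990279] [-2.26152891 -0.64820367  0.26620639]
top [[394.4490108    0.         273.49133581]
 [  0.         394.4490108  202.89515031]
 [  0.           0.           1.        ]] [ 0.32949138 -0.01371902  1.25005016] [-2.13309353  2.10722951 -0.17603916]
{'time_s': 0.1, 'joint_pos': array([ 1.21099984e+00,  2.76516804e-01,  1.50594137e+00, -1.66755204e-05,
        1.36070263e+00, -1.20993844e-01]), 'dq': array([ 0.00018294, -0.00155697, -0.00141908,  0.00190603, -0.00062049,
       -0.00047555]), 'joint_efforts': array([ 1.02006790e-03, -4.05464101e+01, -2.37773913e+01,  7.01694516e-02,
        3.00630997e-02, -7.11533880e-05]), 'eef_pos': array([0.13585799, 0.55825564, 0.22372571]), 'tcp_rot': array([ 0.18627943,  1.56301151, -0.18868274]), 'wrist_force': array([ 0.45619041, -0.4635493 ,  0.39705131]), 'torque': array([ 0.02975803, -0.05419738, -0.05893814]), 'width': 0.09432905203233054}
```

View pics/top0.png

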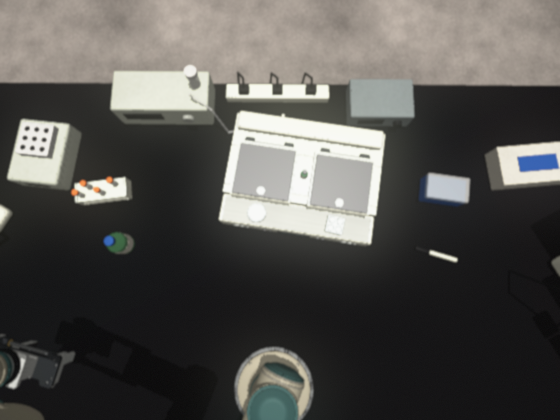

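View pics/scene0.png

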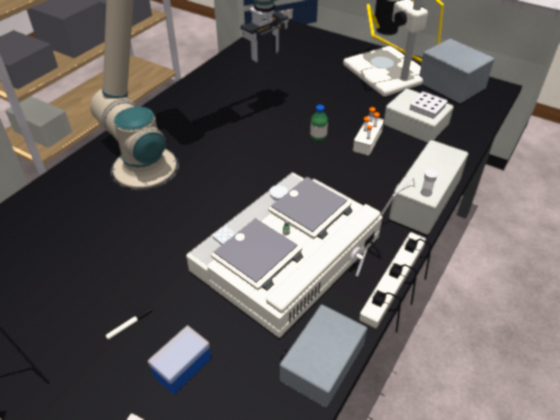

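Top view: the round dish is at about (257,212), in front of the left lid. The four-well is at (335,224), in front of the right lid. White press discs show at (260,190) and (339,203). The scene view agrees, so the left chamber is the one to open.

```bash
cat > h.py <<'E'
import numpy as np,cv2
from scipy.spatial.transform import Rotation as R
def ray(d,uv,z):
    v=R.from_rotvec(d["attitude"]).as_matrix()@np.linalg.inv(d["K"])@np.array([uv[0],uv[1],1.])
    p=np.array(d["position"]); return p+v*(z-p[2])/v[2]
def proj(d,P):
    q=d["K"]@(R.from_rotvec(d["attitude"]).as_matrix().T@(np.array(P)-d["position"])); return q[:2]/q[2]
E
python3 - <<'E'
from h import *
for n in("top","scene"):
    d=dict(np.load(n+"0.npz")); im=d["pixels"]; hsv=cv2.cvtColor(im,cv2.COLOR_RGB2HSV); g=cv2.cvtColor(im,cv2.COLOR_RGB2GRAY)
    m=((g>60)&(g<150)&(hsv[...,1]<60)).astype(np.uint8)
    m=cv2.morphologyEx(m,cv2.MORPH_OPEN,np.ones((3,3)))
    cs,_=cv2.findContours(m,cv2.RETR_EXTERNAL,cv2.CHAIN_APPROX_NONE)
    for c in cs:
        (cx,cy),_,_=cv2.minAreaRect(c); A=cv2.contourArea(c)
        w=ray(d,(cx,cy),.126)
        if 1200<A<6000 and .3<w[0]<1.0 and abs(w[1])<.35:
            P=np.array([ray(d,p[0],.126)[:2] for p in c]).astype(np.float32)
            r=cv2.minAreaRect(P*1000); print(n,A,(cx,cy),r)
            # bright disc inside hull
            hm=np.zeros_like(m); cv2.fillPoly(hm,[cv2.convexHull(c)],1); hm=cv2.erode(hm,np.ones((5,5)))
            ys,xs=np.nonzero(hm*(g>165)); 
            k,l,st,ce=cv2.connectedComponentsWithStats((hm*(g>165)).astype(np.uint8))
            for i in range(1,k):
                if st[i,4]>5: print("  disc",st[i,4],ce[i],ray(d,ce[i],.126))
    if n=="top":
        print("gray",g[170,265],g[190,260],g[212,257],g[205,240])
E
```

```text
top 5308.0 (262.5986328125, 109.43017578125) ((823.3893432617188, 44.311614990234375), (911.1417846679688, 208.28305053710938), 89.01958465576172)
  disc 1306 [177.70826953  99.64088821] [0.85170063 0.30116322 0.126     ]
  disc 31 [251.93548387  79.90322581] [0.91806964 0.07583708 0.126     ]
  disc 9 [265.33333333  79.88888889] [0.91837559 0.03463172 0.126     ]
  disc 1231 [276.66043867  91.41267262] [ 8.80659381e-01 -6.28772075e-04  1.26000000e-01]
  disc 445 [371.51910112 108.56179775] [ 0.82711184 -0.28760536  0.126     ]
  disc 1991 [280.83375188 125.90909091] [ 0.76971124 -0.01449367  0.126     ]
  disc 18 [186.88888889 116.16666667] [0.79850344 0.27020972 0.126     ]
gray 181 248 248 235
scene 2607.5 (273.0339660644531, 296.2811279296875) ((654.4945068359375, -208.9089813232422), (321.46337890625, 337.3786315917969), 81.49897766113281)
  disc 3542 [276.04686618 279.95736872] [ 0.70136462 -0.2537321   0.126     ]
  disc 6 [323.5 286.5] [ 0.81282434 -0.20799282  0.126     ]
  disc 11 [255.54545455 313.63636364] [ 0.71415615 -0.36510949  0.126     ]
scene 1566.5 (424.0008850097656, 188.58673095703125) ((895.1743774414062, 278.7859802246094), (361.0646667480469, 149.7574005126953), 89.94709777832031)
  disc 748 [432.77673797 189.35160428] [0.91524647 0.28225811 0.126     ]
```

```bash
python3 - <<'E'
from h import *
S={"top":[(265,170),(340,180)],"scene":[(312,205),(255,255)]}
for n in S:
    d=dict(np.load(n+"0.npz")); g=cv2.cvtColor(d["pixels"],cv2.COLOR_RGB2GRAY)
    for s in S[n]:
        f=int(np.median(g[s[1]-4:s[1]+5,s[0]-4:s[0]+5]))
        m=(abs(g.astype(int)-f)<28).astype(np.uint8); m=cv2.morphologyEx(m,cv2.MORPH_OPEN,np.ones((5,5)))
        k,l=cv2.connectedComponents(m,connectivity=4); m=(l==l[s[1],s[0]]).astype(np.uint8)
        c=max(cv2.findContours(m,0,1)[0],key=cv2.contourArea)
        P=np.array([ray(d,p[0],.126)[:2] for p in c],np.float32)
        print(n,f,cv2.contourArea(c),cv2.minAreaRect(P*1000))
        hm=cv2.fillPoly(np.zeros_like(m),[cv2.convexHull(c)],1); hm=cv2.erode(hm,np.ones((7,7)))
        k,l,st,ce=cv2.connectedComponentsWithStats((hm*(g>f+32)).astype(np.uint8))
        for i in range(1,k):
            if st[i,4]>5: print("  disc",st[i,4],ce[i],ray(d,ce[i],.126))
    b=(g>225).astype(np.uint8) if n=="top" else None
    if n=="top":
        for z,uv in((.095,(257,212)),(.095,(335,224)),(.148,(304,174))): print(ray(d,uv,z))
E
```

```text
top 181 2975.0 ((621.9913940429688, 35.26498031616211), (166.91220092773438, 166.81036376953125), 81.42253112792969)
  disc 64 [260.328125 190.0625  ] [0.57207398 0.04329275 0.126     ]
top 181 3064.5 ((588.3765869140625, -190.8365020751953), (166.71078491210938, 168.06016540527344), 81.65272521972656)
  disc 65 [338.90769231 202.09230769] [ 0.5388923  -0.18472217  0.126     ]
[0.51213063 0.05344886 0.095     ]
[ 0.47898915 -0.17690179  0.095     ]
[ 0.61587011 -0.08255594  0.148     ]
scene 152 1955.5 ((626.2942504882812, 35.329593658447266), (168.59381103515625, 165.9300994873047), 81.45401000976562)
  disc 44 [293.88636364 193.36363636] [0.57341404 0.0456983  0.126     ]
scene 153 2547.5 ((596.910400390625, -191.64096069335938), (169.27261352539062, 158.6570281982422), 81.68592834472656)
  disc 46 [240.43478261 237.2173913 ] [ 0.54104091 -0.18201065  0.126     ]
```

```bash
cat >> h.py <<'E'
O=np.array([.6252,-.0796,0]); PSI=np.radians(-8.3)
def W(x,y,z): return O+R.from_euler("z",PSI).apply([x,y,z])
E
python3 - <<'E'
from h import *
out=[]
for n,(x0,y0,x1,y1) in {"top":(210,105,395,250),"scene":(180,165,395,335)}.items():
    d=dict(np.load(n+"0.npz")); s=3.4
    im=cv2.resize(d["pixels"][y0:y1,x0:x1,::-1],None,fx=s,fy=s,interpolation=cv2.INTER_CUBIC)
    def poly(P,c):
        q=np.array([(proj(d,W(*p))+.5-[x0,y0])*s for p in P]).astype(np.int32); cv2.polylines(im,[q],True,c,1)
    poly([(-.17,.23,.08),(-.17,-.23,.08),(-.085,-.23,.08),(-.085,.23,.08)],(0,0,255))
    for sy in(.115,-.115):
        poly([(-.093,sy+.09,.118),(-.093,sy-.09,.118),(.075,sy-.09,.118),(.075,sy+.09,.118)],(0,255,0))
        poly([(-.087,sy+.084,.126),(-.087,sy-.084,.126),(.069,sy-.084,.126),(.069,sy+.084,.126)],(255,0,0))
    cv2.imwrite(f"pics/o_{n}.png",im)
E
```

```text
(no output)
```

View pics/o_top.png

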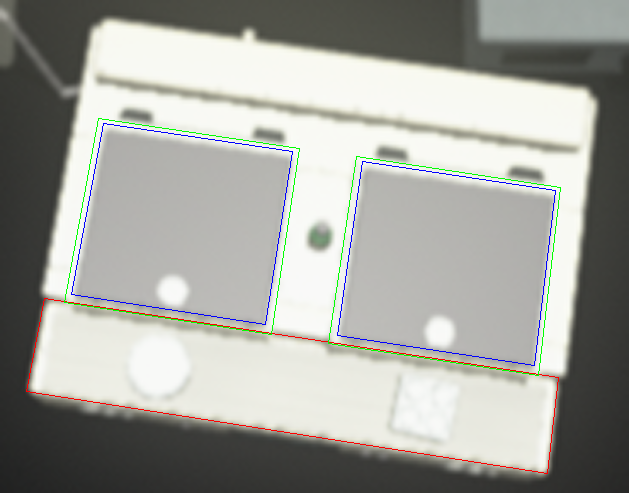

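The overlay matches the lids, the ledge and both discs to within a few mm. Next I'll work out the moves in tool axes.

```bash
cat >> h.py <<'E'
def lip(th,dx=0,dz=0):
    c,s=np.cos(th),np.sin(th); return W(.075-.168*c-.004*s+dx,.115,.110+.168*s-.004*c+dz)
def go(P):
    "world TCP targets -> tool cm shifts, and the twist to put jaws along incubator y"
    from plant import robot
    s=robot.sense(); M=R.from_rotvec(s["tcp_rot"]).as_matrix()
    yi=R.from_euler("z",PSI).apply([0,1,0]); v=M.T@yi
    a=np.degrees(np.arctan2(v[2],v[1])); a=(a+90)%180-90
    print("t",s["time_s"],"tcp",s["eef_pos"],"F",s["wrist_force"],"twist",round(a,1),"q6",s["joint_pos"][5],"w",s["width"])
    for p in P: print(np.round(M.T@(np.array(p)-s["eef_pos"])*100,2), np.round(p,3))
E
python3 -c "
from h import *
from plant import robot
print(R.from_rotvec(robot.sense()['tcp_rot']).as_matrix().round(3))
p=W(-.07,.115,.126+.019)
go([p+[0,0,.04],p])"
```

```text
[[-0.001  0.237  0.972]
 [-0.001  0.972 -0.237]
 [-1.    -0.002 -0.   ]]
t 0.1 tcp [0.13585799 0.55825564 0.22372571] F [ 0.45619041 -0.4635493   0.39705131] twist -5.4 q6 -0.1209938441015333 w 0.09432905203233054
[  3.92 -39.6   54.59] [0.573 0.044 0.185]
[  7.92 -39.6   54.59] [0.573 0.044 0.145]
```

>>> drive_tool(plan="-1 0 -39.6 54.6 -5.4; -1 0 -39.6 54.6 -5.4; -1 0 -39.6 54.6 -5.4; -1 0 -39.6 54.6 -5.4; -1 0 -39.6 54.6 -5.4; -1 0 -39.6 54.6 -5.4; -1 0 -39.6 54.6 -5.4; -1 0 -39.6 54.6 -5.4; -1 0 -39.6 54.6 -5.4; -1 0 -39.6 54.6 -5.4; -1 0 -39.6 54.6 -5.4; -1 0 -39.6 54.6 -5.4", squeeze=10)

```text
time_s: 1.1
eef_pos: [0.4605, 0.1758, 0.2243]
tcp_rot: [0.114, 1.568, -0.114]
wrist_force: [0.9, 1.8, 0.1]
width: 0.0176
```

```bash
python3 -c "
from h import *
p=W(-.07,.115,.126+.019)
go([p+[0,0,.04],p])"
```

```text
t 1.1 tcp [0.46054561 0.1758417  0.22430532] F [0.86041774 1.80155485 0.08130446] twist 0.0 q6 -1.2027415954242862 w 0.017629250305399267
[  3.92 -11.4   12.98] [0.573 0.044 0.185]
[  7.92 -11.4   12.98] [0.573 0.044 0.145]
```

>>> drive_tool(plan="-1 0 -11.4 13 0; -1 0 -11.4 13 0; -1 0 -11.4 13 0; -1 0 -11.4 13 0; -1 0 -11.4 13 0; -1 0 -11.4 13 0; -1 2 -11.4 13 0; -1 4 -11.4 13 0; -1 4 -11.4 13 0; -1 4 -11.4 13 0; -1 4 -11.4 13 0; -1 4 -11.4 13 0")

```text
time_s: 2.1
eef_pos: [0.5724, 0.047, 0.1859]
tcp_rot: [0.113, 1.566, -0.112]
wrist_force: [-0.2, -0.3, 0.1]
width: 0.0002
```

```bash
python3 - <<'E'
from h import *
from plant import robot
p=W(-.07,.115,.126+.019)
go([p])
s=.0
o=[]
for n,(x0,y0,x1,y1) in {"top":(210,105,395,250),"scene":(220,120,405,265)}.items():
    d=robot.get_image(n); o.append(cv2.resize(d["pixels"][y0:y1,x0:x1,::-1],(400,314),interpolation=cv2.INTER_CUBIC))
cv2.imwrite("pics/a1.png",np.hstack(o))
E
```

```text
t 2.1 tcp [0.57243031 0.0469623  0.18590995] F [-0.19867412 -0.33841021  0.11767196] twist 0.1 q6 -1.466769339309413 w 0.00022746293732060075
[ 4.09 -0.26  0.04] [0.573 0.044 0.145]
```

View pics/a1.png

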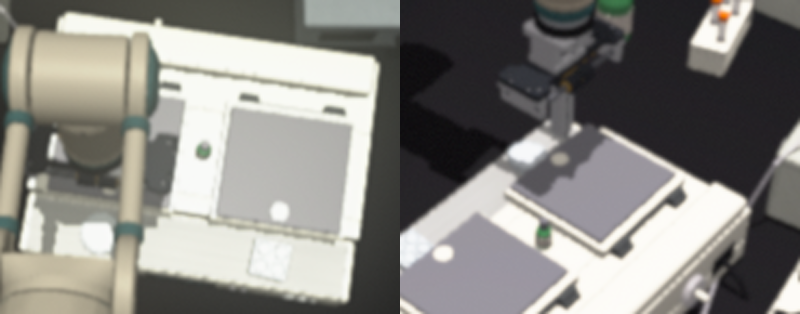

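The picture shows the closed fingertips above the left press disc (right half, about (560,150)). I'll press down in small steps.

>>> drive_tool(plan="-1 1.5 -0.2 0 0; -1 3 -0.2 0 0; -1 3.7 -0.2 0 0; -1 4 -0.2 0 0; -1 4.2 -0.2 0 0; -1 4.3 -0.2 0 0; -1 4.4 -0.2 0 0; -1 4.5 -0.2 0 0; -1 4.5 -0.2 0 0; -1 4.5 -0.2 0 0")

```text
time_s: 3.03
eef_pos: [0.5708, 0.0444, 0.141]
tcp_rot: [0.113, 1.569, -0.113]
wrist_force: [-3.9, 0.1, 5.9]
width: 0.0007
```

>>> drive_tool(plan="-1 0.1 0 0 0; -1 0.15 0 0 0; -1 0.2 0 0 0; -1 0.2 0 0 0; -1 0.2 0 0 0")

```text
time_s: 3.45
eef_pos: [0.5707, 0.0444, 0.1392]
tcp_rot: [0.113, 1.569, -0.113]
wrist_force: [-4.9, 0.8, 6.9]
width: 0.0004
```

>>> drive_tool(plan="-1 0.05 0 0 0; -1 0.1 0 0 0; -1 0.1 0 0 0; -1 0.1 0 0 0")

```text
time_s: 3.78
eef_pos: [0.5707, 0.0444, 0.1391]
tcp_rot: [0.113, 1.569, -0.113]
wrist_force: [-5.4, -0.1, 11.2]
width: 0.0007
```

The force is rising with no further travel, so the lid is at its stop. Now I'll raise the finger.

>>> drive_tool(plan="-1 -1 0 0 0; -1 -3 0 0 0; -1 -5 0 0 0; -1 -7 0 0 0; -1 -9 0 0 0; -1 -11 0 0 0; -1 -13 0 0 0; -1 -13 0 0 0; -1 -13 0 0 0")

```text
time_s: 4.53
eef_pos: [0.5727, 0.0442, 0.2679]
tcp_rot: [0.114, 1.564, -0.113]
wrist_force: [0.1, 0.2, 0.8]
width: 0.0002
```

```bash
python3 - <<'E'
from h import *
from plant import robot
a=lip(.5)
go([lip(.5,-.05,.05),lip(.5,-.05,.0)])
d=robot.get_image("scene"); print(proj(d,W(-.07,.115,.126)),[proj(d,lip(t)) for t in (0,.5)])
x0,y0=220,90
cv2.imwrite("pics/a2.png",cv2.resize(d["pixels"][y0:y0+180,x0:x0+220,::-1],None,fx=3,fy=3,interpolation=cv2.INTER_CUBIC))
E
```

```text
t 4.5333 tcp [0.57266691 0.04422753 0.26786861] F [0.13806186 0.19711345 0.78308815] twist 0.0 q6 -1.4703823929959707 w 0.00024100068650078732
[ 3.06  0.01 -5.46] [0.519 0.052 0.237]
[ 8.06  0.   -5.48] [0.519 0.052 0.187]
[293.38701532 193.52766624] [array([287.34035941, 195.02457432]), array([292.61544271, 177.32008181])]
```

View pics/a2.png

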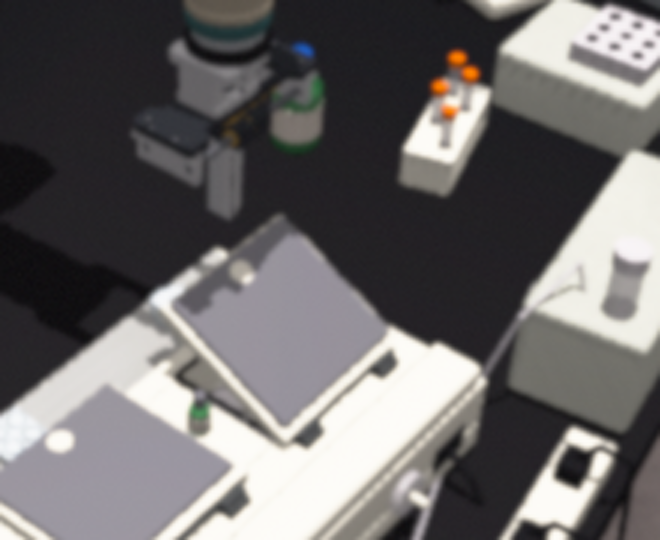

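The left lid has sprung ajar (front edge near (175,300) to (280,220) in the crop), the right lid is shut, and the vial and dish are in place. Next the fingertip goes out in front of the lip and below it.

>>> drive_tool(plan="-1 0 0 -3 0; -1 0 0 -5.5 0; -1 0 0 -5.5 0; -1 3 0 -5.5 0; -1 6 0 -5.5 0; -1 8.7 0 -5.5 0; -1 8.7 0 -5.5 0; -1 8.7 0 -5.5 0")

```text
time_s: 5.25
eef_pos: [0.5163, 0.0521, 0.1777]
tcp_rot: [0.114, 1.572, -0.114]
wrist_force: [0.8, -0.2, 1.0]
width: -0.0004
```

```bash
python3 - <<'E'
from h import *
from plant import robot
go([lip(t,-.006,-.006) for t in (.5,.55,.6,.65,.7,.75,.8,.85,.9,.95,1,1.05,1.1,1.15,1.2,1.25)])
d=robot.get_image("scene")
x0,y0=220,90
cv2.imwrite("pics/a3.png",cv2.resize(d["pixels"][y0:y0+180,x0:x0+220,::-1],None,fx=3,fy=3,interpolation=cv2.INTER_CUBIC))
E
```

```text
t 5.25 tcp [0.51625335 0.05210561 0.17765446] F [ 0.76706667 -0.19071246  0.95563396] twist 0.0 q6 -1.459743517024053 w -0.0003617426049898258
[-0.36  0.04  4.65] [0.562 0.046 0.181]
[-1.1   0.04  5.05] [0.566 0.045 0.188]
[-1.82  0.04  5.48] [0.571 0.045 0.196]
[-2.51  0.04  5.95] [0.575 0.044 0.202]
[-3.18  0.04  6.46] [0.58  0.043 0.209]
[-3.83  0.04  7.  ] [0.586 0.042 0.216]
[-4.44  0.04  7.57] [0.591 0.042 0.222]
[-5.03  0.04  8.17] [0.597 0.041 0.228]
[-5.59  0.04  8.8 ] [0.604 0.04  0.233]
[-6.11  0.03  9.46] [0.61  0.039 0.238]
[-6.6   0.03 10.14] [0.617 0.038 0.243]
[-7.06  0.03 10.84] [0.624 0.037 0.248]
[-7.48  0.03 11.57] [0.631 0.036 0.252]
[-7.86  0.03 12.32] [0.639 0.035 0.256]
[-8.21  0.03 13.08] [0.646 0.034 0.259]
[-8.52  0.03 13.87] [0.654 0.032 0.262]
```

View pics/a3.png

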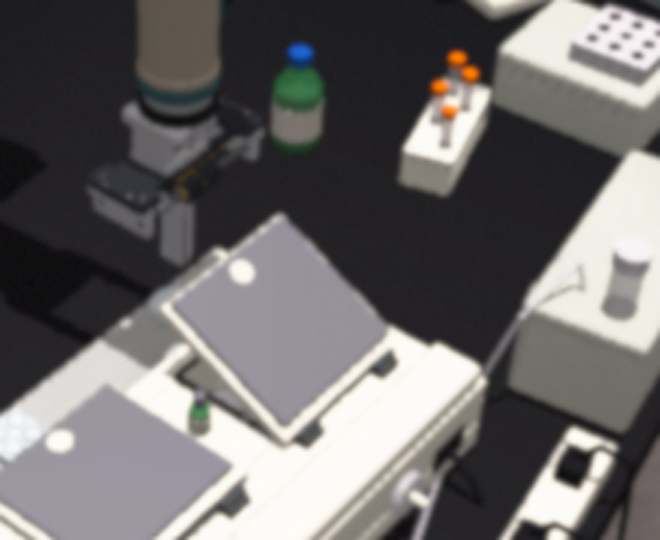

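The finger is in front of the lip and below it, clear of the lid. I'll approach to contact and check the force.

>>> drive_tool(plan="-1 0 0 1.5 0; -1 0 0 3 0; -1 0 0 3.8 0; -1 0 0 4.2 0; -1 -0.2 0 4.6 0; -1 -1.1 0 5 0; -1 -1.8 0 5.5 0; -1 -1.8 0 5.5 0; -1 -1.8 0 5.5 0")

```text
time_s: 6.05
eef_pos: [0.57, 0.0446, 0.1993]
tcp_rot: [0.114, 1.57, -0.113]
wrist_force: [-6.1, 0.4, 5.6]
width: 0.0008
```

```bash
python3 - <<'E'
from h import *
from plant import robot
go([lip(t,-.005,-.006) for t in (.7,.8,.9,1,1.1,1.2,1.25)])
d=robot.get_image("scene"); print([proj(d,lip(t)+W(0,-.09,0)-O) for t in (.5,.6)])
x0,y0=220,90
cv2.imwrite("pics/a4.png",cv2.resize(d["pixels"][y0:y0+180,x0:x0+220,::-1],None,fx=3,fy=3,interpolation=cv2.INTER_CUBIC))
E
```

```text
t 6.05 tcp [0.5700148  0.04457522 0.19931119] F [-6.08587081  0.36595655  5.5558523 ] twist 0.0 q6 -1.4704205543400461 w 0.0007804040706055294
[-0.99  0.01  1.14] [0.581 0.043 0.209]
[-2.25  0.01  2.26] [0.592 0.041 0.222]
[-3.39  0.01  3.49] [0.605 0.04  0.233]
[-4.4   0.01  4.83] [0.618 0.038 0.243]
[-5.28  0.01  6.26] [0.632 0.036 0.252]
[-6.    0.01  7.78] [0.647 0.033 0.259]
[-6.31  0.01  8.56] [0.655 0.032 0.262]
[array([272.08284747, 193.47246194]), array([274.34131096, 190.9666067 ])]
```

View pics/a4.png

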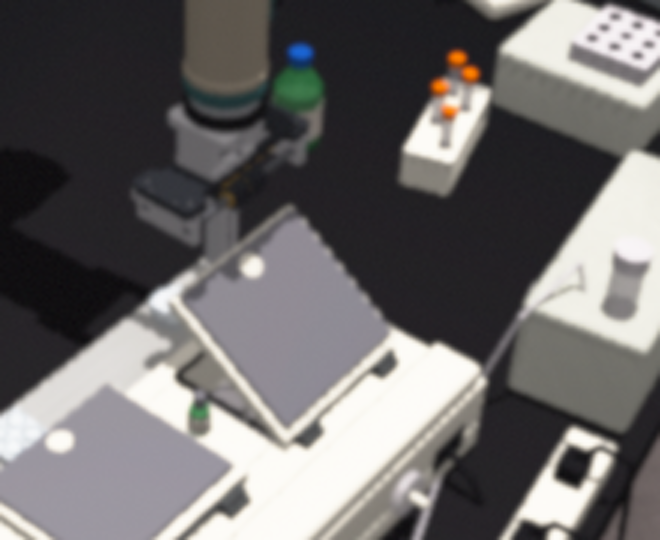

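Contact is made and the lid has moved a little, to about 0.56. I'll carry the fingertip along the lip's arc, rising slightly faster than the lip.

>>> drive_tool(plan="-1 -0.6 0 0.3 0; -1 -1.2 0 0.9 0; -1 -1.9 0 1.6 0; -1 -2.5 0 2.2 0; -1 -3.1 0 2.9 0; -1 -3.6 0 3.5 0; -1 -4.1 0 4.2 0; -1 -4.6 0 4.8 0; -1 -4.6 0 4.8 0")

```text
time_s: 6.85
eef_pos: [0.6181, 0.0374, 0.2479]
tcp_rot: [0.114, 1.569, -0.113]
wrist_force: [-9.9, 0.2, 14.3]
width: 0.0008
```

```bash
python3 - <<'E'
from h import *
from plant import robot
go([lip(t,-.005,-.006) for t in (1,1.1,1.2,1.25,1.3)])
d=robot.get_image("scene")
x0,y0=220,90
cv2.imwrite("pics/a5.png",cv2.resize(d["pixels"][y0:y0+180,x0:x0+220,::-1],None,fx=3,fy=3,interpolation=cv2.INTER_CUBIC))
E
```

```text
t 6.85 tcp [0.61810113 0.03739958 0.24789934] F [-9.89408669  0.19705439 14.2921096 ] twist 0.0 q6 -1.478230236552024 w 0.0008105996744866582
[ 0.47  0.03 -0.02] [0.618 0.038 0.243]
[-0.4   0.02  1.41] [0.632 0.036 0.252]
[-1.13  0.02  2.93] [0.647 0.033 0.259]
[-1.43  0.02  3.71] [0.655 0.032 0.262]
[-1.69  0.02  4.51] [0.663 0.031 0.265]
```

View pics/a5.png

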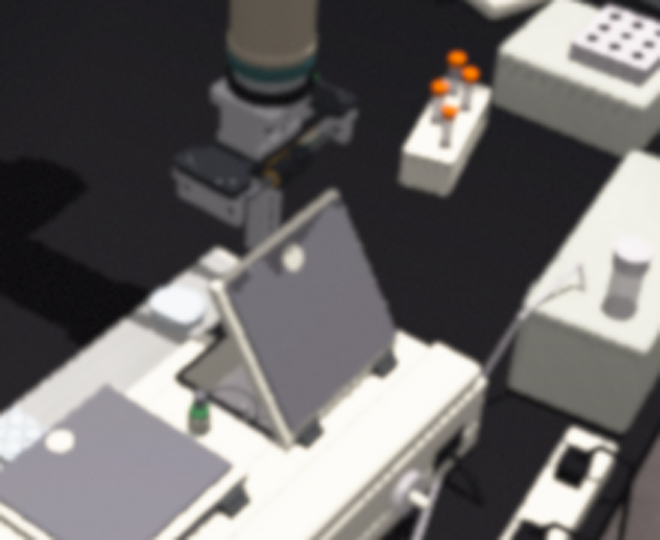

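The lid stands at about 1.0 with the dish in place. The force points along the lid towards the hinge, which means friction is holding the lip down, so I'll rise first and then push back.

>>> drive_tool(plan="-1 -0.4 0 -0.1 0; -1 -0.8 0 0 0; -1 -1.1 0 0.5 0; -1 -1.4 0 1.1 0; -1 -1.7 0 1.8 0; -1 -2 0 2.5 0; -1 -2.2 0 3.1 0; -1 -2.3 0 3.6 0; -1 -2.3 0 3.6 0")

```text
time_s: 7.65
eef_pos: [0.6578, 0.0314, 0.2695]
tcp_rot: [0.113, 1.561, -0.114]
wrist_force: [-2.4, -0.6, 9.6]
width: 0.0006
```

```bash
python3 - <<'E'
from h import *
from plant import robot
go([lip(t,-.005,-.006) for t in (1.2,1.25,1.3)])
d=robot.get_image("scene")
x0,y0=220,90
cv2.imwrite("pics/a6.png",cv2.resize(d["pixels"][y0:y0+180,x0:x0+220,::-1],None,fx=3,fy=3,interpolation=cv2.INTER_CUBIC))
E
```

```text
t 7.65 tcp [0.65776673 0.03141712 0.26953678] F [-2.41700263 -0.61404575  9.62820866] twist 0.0 q6 -1.4835037752578892 w 0.0006208938763554687
[ 1.03  0.04 -1.09] [0.647 0.033 0.259]
[ 0.73  0.04 -0.3 ] [0.655 0.032 0.262]
[0.48 0.04 0.5 ] [0.663 0.031 0.265]
```

View pics/a6.png

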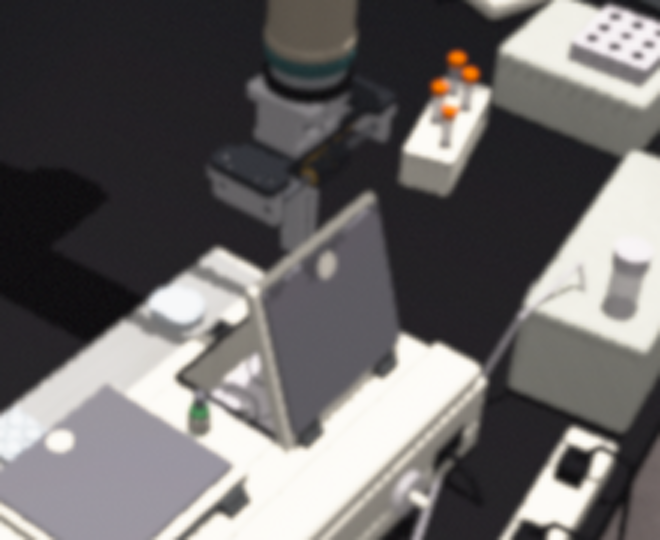

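>>> drive_tool(plan="-1 -0.3 0 0 0; -1 -0.4 0 0.4 0; -1 -0.5 0 0.8 0; -1 -0.5 0 0.8 0; -1 -0.5 0 0 0; -1 -0.5 0 -2 0; -1 -0.5 0 -5 0; -1 -0.5 0 -9 0; -1 -0.5 0 -13 0; -1 -0.5 0 -13 0; -1 -0.5 0 -13 0")

```text
time_s: 8.62
eef_pos: [0.5245, 0.0514, 0.2716]
tcp_rot: [0.113, 1.568, -0.113]
wrist_force: [0.7, 0.4, 0.3]
width: 0.0001
```

```bash
python3 - <<'E'
from h import *
from plant import robot
go([])
d=robot.get_image("scene")
for sy in(-.09,.09): print([proj(d,lip(t)+W(0,sy,0)-O).round(1) for t in (1.1,1.2,1.3)])
x0,y0=220,90
o=[cv2.resize(d["pixels"][y0:y0+180,x0:x0+220,::-1],(440,360),interpolation=cv2.INTER_CUBIC)]
t=robot.get_image("top"); o.append(cv2.resize(t["pixels"][100:260,200:400,::-1],(360,360)))
cv2.imwrite("pics/a7.png",np.hstack(o))
E
```

```text
t 8.6167 tcp [0.52447958 0.05142311 0.2715774 ] F [0.65077778 0.40146971 0.28645469] twist 0.1 q6 -1.4617028887746994 w 7.988852466657003e-05
[array([291.8, 185.4]), array([296.3, 185.9]), array([301. , 186.9])]
[array([332.4, 153. ]), array([336.9, 153.2]), array([341.7, 153.9])]
```

View pics/a7.png

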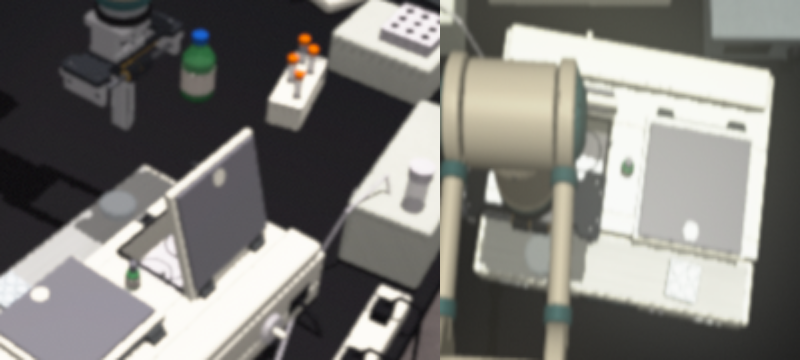

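The lid appears to be at the stop: its corner is at about (305,186), against a predicted (301,187) for 1.3. I'll move the arm clear of the top view and check that.

>>> drive_tool(plan="-1 -1 3 -3 0; -1 -1 6 -6 0; -1 -1 9 -9 0; -1 -1 12 -12 0; -1 -1 15 -15 0; -1 -1 18 -16 0; -1 -1 21 -18 0; -1 -1 24 -18 0; -1 -1 27 -18 0; -1 -1 30 -18 0; -1 -1 30 -18 0; -1 -1 30 -18 0")

```text
time_s: 9.72
eef_pos: [0.3927, 0.3754, 0.2805]
tcp_rot: [0.111, 1.568, -0.113]
wrist_force: [0.1, -1.1, -0.7]
width: 0.0005
```

```bash
python3 - <<'E'
from h import *
from plant import robot
go([])
d=robot.get_image("top"); x0,y0=215,95; s=4
im=cv2.resize(d["pixels"][y0:y0+150,x0:x0+190,::-1],None,fx=s,fy=s,interpolation=cv2.INTER_CUBIC)
for t,c in((1.2,(0,0,255)),(1.3,(0,200,0))):
    q=np.array([(proj(d,lip(t)+W(0,sy,0)-O)+.5-[x0,y0])*s for sy in(-.09,.09)]).astype(np.int32); cv2.polylines(im,[q],False,c,1)
cv2.imwrite("pics/a8.png",im)
a=np.load("top0.npz")["pixels"].astype(int); 
D=abs(a-d["pixels"].astype(int)).max(2)
for n,(u,v) in dict(dish=(257,212),four=(335,224),vial=(304,174),rlid=(340,180),bottle=(119,243),rack=(102,190),tips=(447,188),marker=(443,256)).items():
    print(n,np.median(D[v-10:v+11,u-14:u+15]),np.percentile(D[v-10:v+11,u-14:u+15],95))
E
```

```text
t 9.7167 tcp [0.39269895 0.37543074 0.28045542] F [ 0.05723334 -1.05737045 -0.66428353] twist 0.1 q6 -0.7930939953885575 w 0.0004517696174874912
dish 0.0 1.0
four 1.0 1.0
vial 1.0 46.0
rlid 1.0 2.0
bottle 36.0 105.0
rack 1.0 1.0
tips 1.0 2.0
marker 1.0 2.0
```

View pics/a8.png

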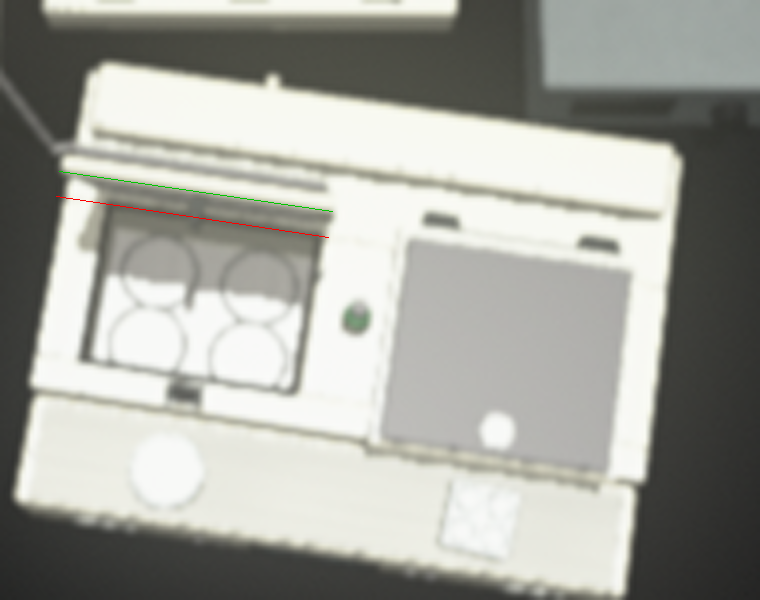

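The top view shows the left lid's lip at or just past the green 1.3 line, so it is fully open. The dish, four-well, vial and right lid are unchanged, and the finger is free. Handing in.

```bash
python3 -c "
from plant import robot
print(robot.hand_in())"
```

```text
the job is handed in; nothing more can be done
None
```

The left chamber, behind the round dish, is open, and I handed the job in at about 10 s of the 48 s allowed. I pressed the lid to its stop (about 11 N) and lifted the finger so it sprang to about 0.5 rad. Then I pushed the lip up and back along its arc with the closed fingertips until it reached its stop, and moved the arm clear.

**Last checks:** The top view has the lip at or slightly past its predicted place for 1.3 rad. The right lid, dish, four-well, tube rack, tip box and marker match the first picture pixel for pixel, within noise. The wrist force after letting go was about 1 N.

**What was less certain:**
- **Contact on the lip:** The moves cannot tilt the tool, so the vertical finger touched the lip from the front, with its tip about 20 mm below the edge. It was not squarely underneath. Friction took the force there to about 17 N.
- **Media bottle:** The pixel check disagreed here (median difference 36). I put that down to the arm or its shadow over that spot. I did not confirm the bottle in a clear final view, but it stood upright in the last side view and the fingertip passed well above it.
- **Vial:** A few pixels around it changed (95th percentile 46), which I put down to the opened lid. The vial looked in place.

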